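Clamp the basket base and hold the magnifier in focus over its centre hole

TASK

The plywood basket base lies loose in the nest of the weaving board: swing the toggle clamp's handle over and down until the clamp locks past centre with its rubber foot pressing on the base. Then pick up the reading magnifier by its handle and hold it in focus for looking at the hole in the middle of the base: lens level, centred over the hole and at the height of the pointer on the height stick, touching nothing but your grip. Finish while holding it there, still; the clamp stays locked, and leave the pointer, pencil pot, cardboard tube and glue stick as they are.

Things in the scene. Friction and masses are not known exactly. Their poses are not given: they have to be found in the camera images.
- weaving_board: Plywood board 210 x 340 x 18 mm lying fixed on the table, origin at the centre of its underside, z up, long side along y. It carries the nest, the toggle clamp and the height stick. The nest (four 8 mm dowels, 10 mm high, round the basket base) is centred 70 mm from the board's centre towards -y. The clamp stands on the +y half and works in the board's y-z plane at x = 0, its arm pointing to -y towards the nest.
- nest_center (a point): The point on the board's top face in the middle of the nest, 18 mm above the table.
- basket_base: Basket base: round plywood disc, 130 mm across, 6 mm thick, 50 g, with a ring of small stake holes near its rim and one 16 mm hole in the middle; it lies in the nest. Origin at the centre of its underside.
- base_hole (a point): The middle of the hole in the basket base, at its top face (24 mm above the table).
- clamp_handle (a joint): Turn of the clamp handle: 0 = open (handle up, arm raised), 1.67 = dead centre, 1.79 = locked at the stop. It grows as the handle's end swings over to the board's +y side and down. Under 1 N starts it; past 0.35 it falls by its own weight and rests near 1.45, foot on the base but not locked. It must then be pressed down with a few N; past dead centre it drops to the stop and stays.
- clamp_hinge (a point): The handle's hinge pin, on the board's x = 0, y = +74 mm, 48 mm above the table; its axis is the board's x axis. The handle is a straight bar from this pin: at 0 it stands upright, leaning 13.7 degrees towards -y; at the stop it points level to +y.
- handle_end (a point): The free end of the clamp handle, 121.5 mm from the hinge pin (about 166 mm above the table when open, about 50 mm when locked). The outer 83 mm of the handle is a black grip, 18 mm wide (along the board's x) and 13 mm thick in the swing plane.
- clamp_arm: The clamp's steel U-bar arm with the rubber-footed spindle at its end; its pivot is on the board's x = 0, y = +30 mm, 42 mm above the table. Open, it stands upright (its top about 116 mm above the table, 50 mm lower than the handle's end); a link from the handle swings it down to -y until the domed foot, 18 mm across, presses on the basket base 40 mm from the hole towards +y. Locked, arm, spindle and link stay below 70 mm above the table.
- focus_mark (a point): The tip of the brass pointer on the height stick (a square aluminium bar 12 mm thick, its top 183 mm above the table, at the board's corner x = +82, y = -148 mm). The pointer points at the hole's axis and ends about 59 mm from it; its tip's height marks where the middle of the lens is to be held, 75 to 115 mm above the basket base. It slides stiffly on the stick: not to be moved. The point's z axis is up.
- magnifier: Reading magnifier lying flat on the table: round lens in a black ring 90 mm across and 12 mm high, a short steel neck, and a straight black handle 24 mm wide, 16 mm high and 108 mm long, about 0.13 kg. Origin under the lens centre; z is the lens axis (up), the handle runs along -x from 62 to 170 mm from the origin.
- lens_center (a point): The middle of the lens, 6 mm above the magnifier's underside.
- magnifier_grip (a point): Place to grip the handle near the magnifier's centre of mass: on the handle's centre line, 82 mm from the lens centre towards -x of the magnifier, 8 mm above its underside.
- pencil_pot: Woven pencil pot, 80 mm across, with pencils up to 175 mm high; stands beyond the board. Origin at the centre of its underside. Bystander.
- card_tube: Open cardboard tube, 64 mm across, 75 mm high; stands beyond the board. Origin at the centre of its underside. Bystander.
- glue_stick: Glue stick standing on end, 28 mm across, 96 mm high; stands beyond the board. Origin at the centre of its underside. Bystander.
Things that resemble listed ones, but are neither listed nor needed, are in the scene too. Several things have the shape of the basket_base; the one meant has the colours described above.

How it is judged:
By the outcome, as a careful person would: the job done as asked, in the order asked, and still so for the second after the job is handed in, while the arm keeps its last pose, push and grip.
It also fails if it takes over 58 s, if anything falls off the work surface, if the arm or the gripper's body presses on something with over 40 N, if the wrist force passes 120 N, or if a joint passes its speed limit or range.

ROBOT

A 7-joint arm with a two-finger parallel gripper is mounted at the origin on the work surface. World frame = base frame: x ahead of the robot, y to its left, z up, the work surface at z = 0. Lengths are in m, angles in rad, forces in N, time in s.
With the tool pointing down it reaches from about 0.4 to 0.9 m from the base axis. Payload 5.6 kg.
Tool frame: the origin (TCP) lies midway between the tips of the shut fingers; the grasp point (between the pads) lies 19 mm behind it; y points along the fingers, z is the direction in which the jaws open and shut, and the axes are right-handed (so a half turn about y gives the same grasp; the last joint's range is limited). The gripper opens to 92 mm and grips with 3 to 60 N. Pads are 20 mm wide; open, the fingers measure 128 mm over their backs; the gripper's body (75 mm by 189 mm) begins 69 mm behind the grasp point.
Start: joints at [-1.264, 0.468, -0.012, 1.603, 0.006, 1.071, -0.056], TCP at [0.223, 0.611, 0.215] pointing down, gripper open.
Joint ranges: [-2.53, 2.53], [-0.31, 2.02], [-1.57, 1.55], [0.28, 2.44], [-1.29, 4.43], [0.15, 1.84], [-2.92, 2.92]. Speed limits (rad/s): [2.57, 2.57, 3.14, 3.14, 3.14, 3.14, 3.14].

INTERFACE

Orientations are given as a 3x3 rotation matrix whose columns are the frame's x, y, z axes.
In Python, from station import env, effector, solver, viewer, workorder, search_frame, tip_of gives the robot as it stands. Calls block until the motion is done:
- env.reach(position, orientation): joint-space move of the TCP to a pose.
- env.movel(position, frame=None, rate=0.15): straight line of the TCP; frame=None keeps the orientation; rate is the mean speed in m/s.
- env.goto_joints(angles): joint-space move.
- effector.release() and effector.grasp(squeeze=None): open the fingers fully, or close them until they stop; squeeze is the grip in N (None keeps the last).
- env.pause(seconds).
- solver.inverse_kinematics(position, orientation): joint angles nearest the present ones, or None.
- env.sense(): the state.
- viewer.read_camera(name): name is "side" or "top"; returns (picture, depth): 400x640x3 uint8, red, green, blue; 400x640 float32, m along the optical axis (not along the pixel's ray), 0 where there is no reading.
- viewer.camera_info(name): a dict with "intrinsics" (3x3 intrinsics, pixels), "dist_coeffs" ([k1, k2, p1, p2, k3] as OpenCV has them; the pictures are not rectified), "eye" and "rotation" of the camera in the world. Camera axes: x right, y up, looking along -z (the intrinsics and any distortion apply to the point x, -y, -z); pixel columns grow to the right and rows downward; lengths in m; the calibration is good to about 2 mm. A picture is of the moment at which its call begins. camera_info takes no time and is no camera call.
A pose or a line that the arm cannot do raises env.PlanningError and nothing moves.
- workorder.finish_job(): hands the job in, once; it reports no verdict.
Trained networks look in the newest picture that a camera, given by its name, has taken for a name from the list of things; names that differ only in an ending like _2 or _b are one class to them, and where a whole thing is asked for, a point or a joint stands for the part that bears it (a point fixed in the world has none). Each returns a list of dicts, best first, with "score" (0 to 1); they miss things now and then, are a little off and sometimes report something else, mostly with a low value. They report only what shows in the picture. A call takes as long as a camera call. They do not tell look-alikes from the thing itself.
- search_frame(camera, name): "at" ([x, y, z] in m, in world coordinates, good to about 4 mm: the middle of the surface that is visible of it).
- tip_of(camera, name): "at" ([x, y, z] in m, in world coordinates, good to about 4 mm: a listed point, or the origin of a listed thing).
The state is a dict: "t": time; "joint_positions": joint angles; "joint_velocities": joint speeds; "tau": joint torques, N m; "ee_pos": TCP position; "tcp_rot": TCP orientation; "wrist_force": force on the tool from outside, world axes, zero at the start; "moment": the same for the moment, N m; "gripper_width": finger opening in m.
Only numpy, scipy, OpenCV 4.12 (cv2) and the standard library are available. Lean on these libraries where they do the work, as an engineer would, in place of code of your own. Each camera call takes 0.05 s, during which the arm holds its last target. There are 200 camera calls.

## Working session

There is one attempt and no reset: what is moved stays moved. The work goes in short steps, each a Python script; the robot and the scene stay as the last script left them, time stands still between calls to the robot, and variables do not carry over. Pictures are saved under pics/ and viewed, about 8 in all and at most 12, crops included, and the job is handed in when it is done.

```bash
ls; mkdir -p pics
cat > h.py <<'E'
import numpy as np, cv2
from station import env, effector, solver, viewer, workorder, search_frame, tip_of
def snap(c,fn=None):
    p,d=viewer.read_camera(c)
    if fn: cv2.imwrite('pics/'+fn,p[:,:,::-1])
    return p,d
def proj(c,P):
    i=viewer.camera_info(c);R=np.array(i['rotation']);F=np.diag([1,-1,-1.])
    q=(np.atleast_2d(P)-np.array(i['eye']))@R@F
    return cv2.projectPoints(q,np.zeros(3),np.zeros(3),np.array(i['intrinsics'],float),np.array(i['dist_coeffs'],float))[0][:,0]
def rays(c,uv):
    i=viewer.camera_info(c);R=np.array(i['rotation']);F=np.diag([1,-1,-1.])
    n=cv2.undistortPoints(np.array(uv,float).reshape(-1,1,2),np.array(i['intrinsics'],float),np.array(i['dist_coeffs'],float))[:,0]
    return np.array(i['eye']),np.c_[n,np.ones(len(n))]@F@R.T
def at_z(c,uv,z):
    e,d=rays(c,uv); return e+d*((z-e[2])/d[:,2])[:,None]
def at_depth(c,uv,D):
    e,d=rays(c,uv); uv=np.atleast_2d(uv).astype(int); return e+d*D[uv[:,1],uv[:,0]][:,None]
E
python3 - <<'E'
from h import *
np.set_printoptions(precision=4,suppress=True)
for c in('top','side'):
    snap(c,c+'1.png'); print(c,viewer.camera_info(c))
    for n in['weaving_board','nest_center','basket_base','base_hole','clamp_hinge','handle_end','focus_mark','magnifier','lens_center','magnifier_grip','pencil_pot','card_tube','glue_stick']:
        print(n,[(np.round(r['at'],4).tolist(),round(r['score'],2),proj(c,r['at'])[0].astype(int).tolist()) for r in tip_of(c,n)[:4]])
print(env.sense())
E
```

```text
pics
top {'intrinsics': array([[430.8562,   0.    , 317.655 ],
       [  0.    , 430.8562, 204.759 ],
       [  0.    ,   0.    ,   1.    ]]), 'dist_coeffs': array([0.0334, 0.    , 0.    , 0.    , 0.    ]), 'eye': array([ 0.3729, -0.1125,  1.1468]), 'rotation': array([[-0.0164,  0.988 , -0.1539],
       [-0.9996, -0.0198, -0.0212],
       [-0.024 ,  0.1534,  0.9879]])}
weaving_board [([0.5261, 0.0908, -0.0026], 0.94, [251, 215]), ([0.533, 0.1374, 0.1673], 0.6, [218, 203])]
nest_center []
basket_base [([0.2896, 0.1838, -0.0005], 0.93, [215, 306]), ([0.314, -0.1665, -0.0057], 0.74, [349, 294]), ([0.6428, -0.1915, 0.0008], 0.7, [355, 170]), ([0.521, 0.0184, 0.0174], 0.57, [277, 215])]
base_hole [([0.5212, 0.0187, 0.0257], 0.82, [277, 215]), ([0.2868, 0.1834, 0.0051], 0.67, [214, 307]), ([0.6346, -0.1915, 0.0088], 0.63, [355, 173]), ([0.3131, -0.1622, 0.0027], 0.61, [347, 294])]
clamp_hinge [([0.5369, 0.1618, 0.0479], 0.64, [220, 209])]
handle_end [([0.5347, 0.1376, 0.1679], 0.62, [218, 202])]
focus_mark [([0.5576, -0.0233, 0.1043], 0.54, [290, 196])]
magnifier [([0.5381, -0.3293, -0.001
[... 1800 characters left out ...]
rd_tube [([0.7715, 0.0419, 0.0008], 0.94, [211, 252])]
glue_stick [([0.7691, -0.1555, -0.0038], 0.59, [247, 204])]
{'t': 1.4, 'joint_positions': array([-1.264 ,  0.4675, -0.0116,  1.6027,  0.006 ,  1.0714, -0.0563]), 'joint_velocities': array([-0.0012,  0.0022,  0.0004,  0.0002, -0.001 ,  0.0015, -0.    ]), 'tau': array([  0.0002, -52.041 ,  -0.0124, -24.4054,  -0.0567,   0.0114,
         0.    ]), 'ee_pos': array([0.2228, 0.6106, 0.2146]), 'tcp_rot': array([[ 0.9394,  0.    ,  0.3428],
       [-0.3428, -0.    ,  0.9394],
       [ 0.    , -1.    , -0.    ]]), 'wrist_force': array([-1.019 , -0.81  ,  0.1948]), 'moment': array([ 0.0136, -0.0059,  0.0016]), 'gripper_width': 0.09210352510783072}
```

View pics/top1.png

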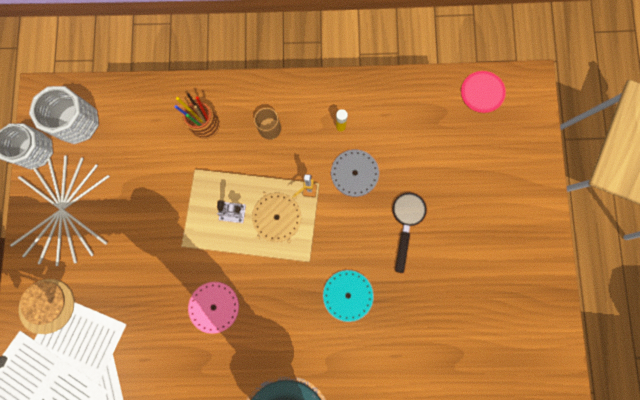

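View pics/side1.png

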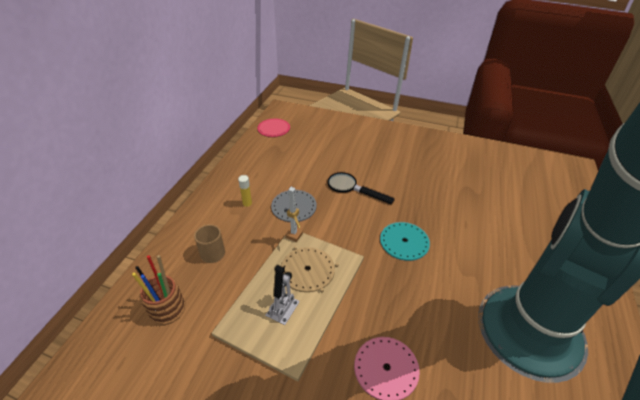

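Run:
```python
from h import *
np.set_printoptions(precision=4,suppress=True)
t=cv2.imread('pics/top1.png');s=cv2.imread('pics/side1.png')
a=cv2.resize(t[160:230,265:345],(400,350),interpolation=cv2.INTER_CUBIC)
b=cv2.resize(s[180:250,265:345],(400,350),interpolation=cv2.INTER_CUBIC)
c=cv2.resize(t[180:260,375:455],(240,240),interpolation=cv2.INTER_CUBIC)
d=cv2.resize(s[160:220,315:405],(360,240),interpolation=cv2.INTER_CUBIC)
im=np.zeros((590,800,3),np.uint8);im[:350,:400]=a;im[:350,400:]=b;im[350:,:240]=c;im[350:,240:600]=d
cv2.imwrite('pics/crop1.png',im)
print(at_z('top',[(195,169),(319,183),(309,261),(183,246)],.018))
```

```text
[[ 0.653   0.241   0.018 ]
 [ 0.6075 -0.0929  0.018 ]
 [ 0.4013 -0.0634  0.018 ]
 [ 0.4463  0.2668  0.018 ]]
```

View pics/crop1.png

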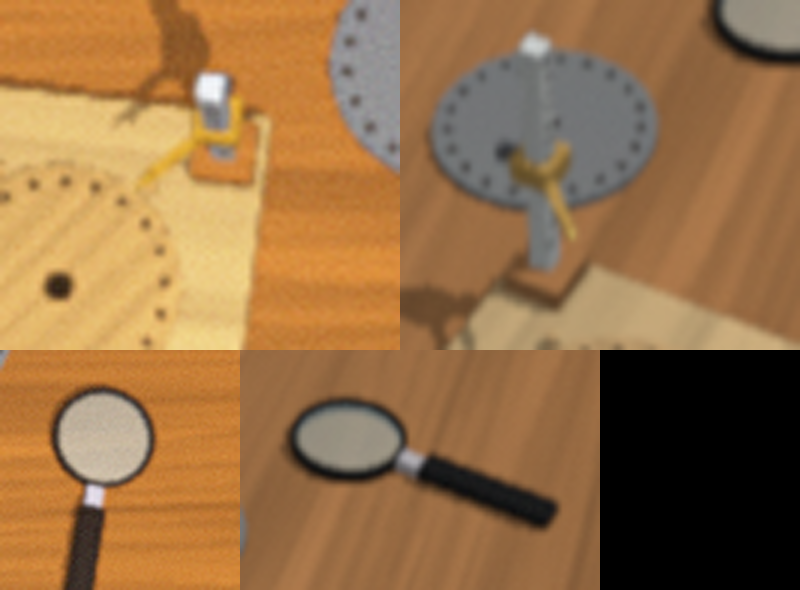

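```bash
cat >> h.py <<'E'
by=np.array([.135,.991,0])/np.hypot(.135,.991); bx=np.array([by[1],-by[0],0]); C=np.array([.527,.0885,0])
def B(x,y,z): return C+bx*x/1e3+by*y/1e3+np.array([0,0,z/1e3])
def down(j): # tool down, jaw along j
    y=np.array([0,0,-1.]); z=np.array(j)/np.linalg.norm(j); return np.c_[np.cross(y,z),y,z]
def tri(u1,u2):
    (e,d),(f,g)=rays('top',[u1]),rays('side',[u2]); A=np.c_[d[0],-g[0]]
    s=np.linalg.lstsq(A,f-e,rcond=None)[0]; p=e+s[0]*d[0];q=f+s[1]*g[0]; return (p+q)/2,np.linalg.norm(p-q)
def best(p,js):
    q0=env.sense()['joint_positions'];o=[]
    for j in js:
        q=solver.inverse_kinematics(p,down(j))
        if q is not None:o.append((np.abs(np.array(q)-q0).max(),down(j),q))
    return min(o,key=lambda a:a[0])
E
python3 - <<'E'
from h import *
np.set_printoptions(precision=4,suppress=True)
print('tip',tri((294.4,196.8),(299.6,227.4)),'stick',B(82,-148,0))
print('hole',at_z('top',[(276.8,217.2)],.024),B(0,-70,24))
m,R,q=best(B(0,0,230),[bx,-bx]); print(m,q)
effector.grasp(10)
env.reach(B(0,0,230),R)
env.movel(B(0,5,142),rate=.15)
print(env.sense()['t'],env.sense()['wrist_force'])
env.movel(B(0,95,142),rate=.12)
print(env.sense()['t'],env.sense()['wrist_force'])
env.movel(B(0,130,170),rate=.2)
for c in('side','top'):
    snap(c,c+'2.png')
    print([(np.round(r['at'],4).tolist(),round(r['score'],2)) for r in tip_of(c,'handle_end')[:3]])
print('exp',B(0,188,91),env.sense()['t'])
E
```

```text
tip (array([ 0.5571, -0.0329,  0.0983]), np.float64(0.00041223293517326034)) stick [ 0.5883 -0.0692  0.    ]
hole [[0.5168 0.0196 0.024 ]] [0.5176 0.0191 0.024 ]
0.5720543951743614 [-0.692   0.27    0.5543  1.8996 -0.1658  1.0171 -0.2017]
5.65 [ 0.6201  0.645  -0.8946]
6.55 [-0.1807 -0.768  -0.5918]
[([0.5491, 0.2755, 0.0872], 0.84), ([0.5354, -0.3283, -0.0039], 0.18)]
[]
exp [0.5524 0.2748 0.091 ] 7.125
```

Run:
```python
from h import *
np.set_printoptions(precision=4,suppress=True)
env.movel(B(0,172,120),rate=.2)
w0=env.sense()['wrist_force']
env.movel(B(0,172,88),rate=.1)
for z in (80,74,70,67,64,61,59,57.5):
    env.movel(B(0,172,z),rate=.05); w=env.sense()['wrist_force']-w0; print(z,w,env.sense()['ee_pos'][2])
    if w[2]>25: break
env.movel(B(0,172,150),rate=.2)
for c in('side','top'):
    p,d=snap(c,c+'3.png')
    print([(np.round(r['at'],4).tolist(),round(r['score'],2)) for r in tip_of(c,'handle_end')[:3]])
print('exp',B(0,195.5,50),env.sense()['t'])
P=B(42.75,-110.7,0)
for z in(.095,.1,.105,.11): print(z,proj('top',[P[0],P[1],z]),proj('side',[P[0],P[1],z]))
a,b=[cv2.imread(f'pics/{c}3.png') for c in('side','top')]
u,v=proj('side',B(0,100,50))[0].astype(int); print(u,v)
a1=cv2.resize(a[v-60:v+60,u-80:u+80],(800,600),interpolation=cv2.INTER_CUBIC);cv2.imwrite('pics/crop3.png',a1)
```

```text
80 [0.0882 0.4488 0.5875] 0.07990750684810242
74 [ 0.6155  0.5132 -0.4387] 0.07352286747119546
70 [-0.672   0.2968  0.0396] 0.06967052315413585
67 [-0.858   2.1882  0.0824] 0.06678957754275766
64 [-0.8041  1.6875 -0.4748] 0.06377663326089592
61 [-0.4756  1.0689  0.6534] 0.060769183292171625
59 [-0.5061  0.3917 -1.1241] 0.05887070495370336
57.5 [-1.0067  0.8594 -0.4737] 0.05740009126681718
[([0.5486, 0.2818, 0.0513], 0.61)]
[([0.5558, 0.2854, 0.0525], 0.6)]
exp [0.5534 0.2822 0.05  ] 10.9583
0.095 [[292.1441 198.2134]] [[299.6993 230.3363]]
0.1 [[291.977  197.8722]] [[299.6506 228.9101]]
0.105 [[291.8083 197.5279]] [[299.6017 227.4731]]
0.11 [[291.638  197.1803]] [[299.5523 226.0251]]
269 318
```

View pics/crop3.png

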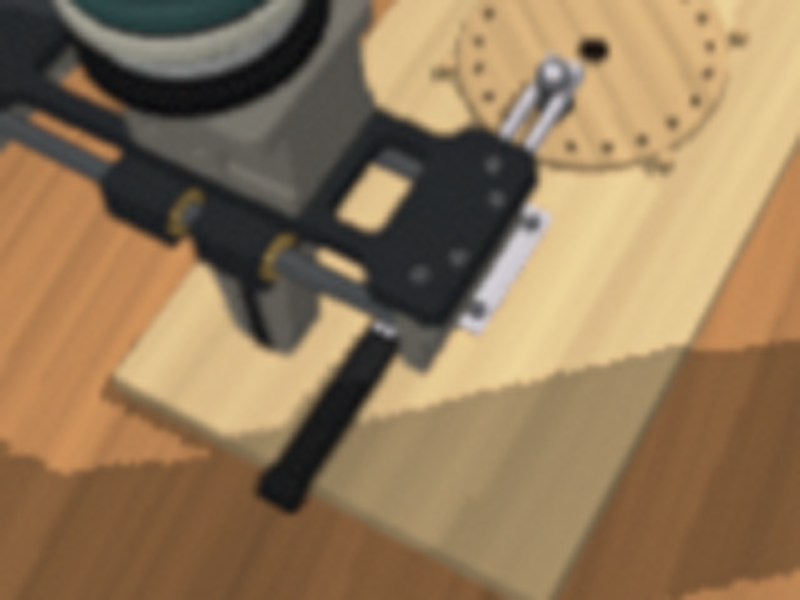

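Run:
```python
from h import *
np.set_printoptions(precision=4,suppress=True)
s=env.sense();print(s['gripper_width'],s['ee_pos'],s['tcp_rot'],s['wrist_force'])
effector.release()
print(env.sense()['gripper_width'],env.sense()['t'])
env.movel(B(0,172,250),rate=.25)
# toward above magnifier grip
m,R,q=best(np.array([.453,-.315,.25]),[[.18,.98,0],[-.18,-.98,0]]);print(m,q)
env.reach(np.array([.453,-.315,.25]),R)
for c in('side','top'):
    p,d=snap(c,c+'4.png')
    for n in('handle_end','lens_center','magnifier_grip','focus_mark','base_hole'):
        print(c,n,[(np.round(r['at'],4).tolist(),round(r['score'],2)) for r in tip_of(c,n)[:4]])
print(env.sense()['t'])
a,b=[cv2.imread(f'pics/{c}4.png') for c in('side','top')]
im=np.zeros((600,800,3),np.uint8)
im[:300,:400]=cv2.resize(a[240:360,210:370],(400,300),interpolation=3)
im[:300,400:]=cv2.resize(b[150:270,175:335],(400,300),interpolation=3)
im[300:,:400]=cv2.resize(a[190:250,265:345],(400,300),interpolation=3)
im[300:,400:]=cv2.resize(b[165:225,260:340],(400,300),interpolation=3)
cv2.imwrite('pics/crop4.png',im)
```

```text
-3.783778882827254e-05 [0.5493 0.2585 0.1484] [[-0.1349 -0.0024  0.9909]
 [-0.9909 -0.0016 -0.1349]
 [ 0.0019 -1.     -0.0021]] [ 0.7806 -0.3945  0.1837]
0.09176969945397122 12.3333
0.6057424222483789 [-0.282   0.3989  1.0697  1.8565 -0.3889  1.1166 -0.8221]
side handle_end [([0.5514, 0.2816, 0.0534], 0.85), ([0.5277, 0.0874, -0.0012], 0.41)]
side lens_center [([0.5389, -0.3307, 0.0051], 0.96), ([0.5399, 0.1641, 0.0479], 0.16)]
side magnifier_grip [([0.4539, -0.3132, 0.005], 0.92)]
side focus_mark [([0.5587, -0.0304, 0.1061], 0.69)]
side base_hole [([0.3114, -0.1643, 0.0053], 0.95), ([0.6394, -0.1899, 0.0007], 0.7), ([0.2864, 0.1929, 0.0069], 0.6), ([0.518, 0.0171, 0.0246], 0.59)]
top handle_end [([0.5561, 0.289, 0.0506], 0.71), ([0.5195, 0.0206, 0.0157], 0.45)]
top lens_center [([0.5405, -0.3344, 0.0059], 0.82)]
top magnifier_grip [([0.5197, 0.0205, 0.0254], 0.58)]
top focus_mark [([0.5544, -0.0254, 0.1025], 0.47)]
top base_hole [([0.5227, 0.0189, 0.0252], 0.96), ([0.2894, 0.1863, 0.0043], 0.79), ([0.6322, -0.1886, 0.0095], 0.59), ([0.7875, 0.2179, -0.0005], 0.34)]
15.575
```

View pics/crop4.png

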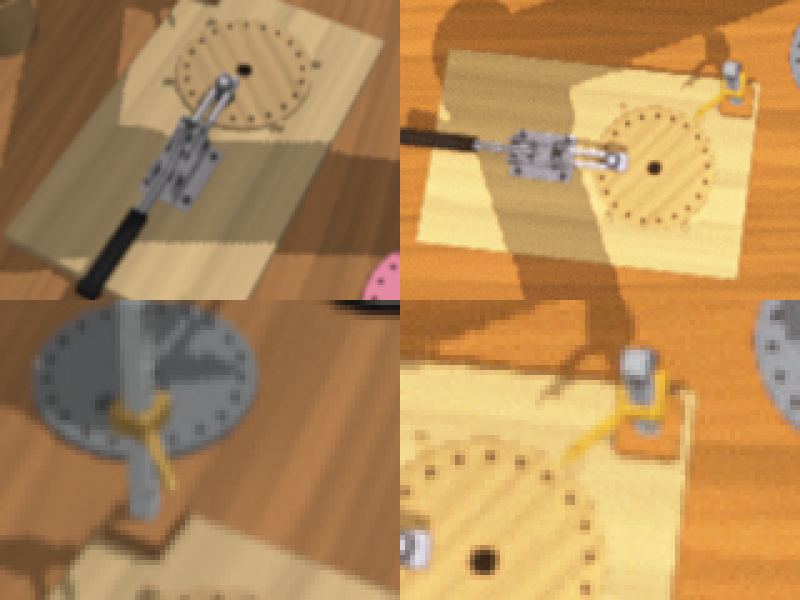

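Run:
```python
from h import *
np.set_printoptions(precision=4,suppress=True)
print('sticktop obs',tri((307.2,177.4),(292,189)),'pred',B(82,-148,183),proj('top',B(82,-148,183)),proj('side',B(82,-148,183)))
print('hole tri',tri((276.8,217.2),(306.8,267.8)),proj('side',B(0,-70,24)),'tip',tri((293.6,196.6),(299.6,227.6)))
for c,(u0,u1,v0,v1) in {'side':(284,306,205,232),'top':(288,318,180,200)}.items():
    p,d=snap(c)
    for u,v in [(x,y) for x in range(u0,u1) for y in range(v0,v1)]:
        P=at_depth(c,[(u,v)],d)[0]
        h=(P-B(0,-70,0))@np.c_[bx,by]*1e3   # rel hole, board mm
        t=h@[.7246,-.689]; n=h@[.689,.7246]
        if .085<P[2]<.125 and 50<t<100 and abs(n)<8: print(c,u,v,P*1e3//1,'t %.0f n %.0f'%(t,n))
print(env.sense()['t'])
```

```text
sticktop obs (array([ 0.5873, -0.0689,  0.1814]), np.float64(0.00023430364523297019)) pred [ 0.5883 -0.0692  0.183 ] [[307.299  176.7808]] [[291.691  188.3035]]
hole tri (array([0.5184, 0.02  , 0.023 ]), np.float64(0.003007648734114218)) [[307.8784 267.5006]] tip (array([ 0.5569, -0.0311,  0.0997]), np.float64(0.0014096955533671014))
side 293 214 [582. -57. 112.] t 100 n 3
side 293 215 [582. -56. 110.] t 99 n 4
side 293 217 [582. -55. 104.] t 98 n 4
side 294 215 [579. -56. 110.] t 97 n 2
side 294 216 [579. -55. 108.] t 96 n 2
side 294 217 [579. -55. 105.] t 96 n 2
side 294 219 [577. -50. 104.] t 91 n 4
side 295 216 [578. -59. 105.] t 99 n -1
side 295 217 [577. -57. 104.] t 96 n -0
side 295 218 [576. -53. 104.] t 93 n 1
side 295 219 [574. -49. 106.] t 88 n 2
side 295 220 [573. -46. 105.] t 86 n 3
side 295 221 [572. -44. 104.] t 83 n 4
side 296 218 [573. -53. 105.] t 91 n -1
side 296 219 [572. -50. 105.] t 88 n -0
side 296 220 [570. -46. 106.] t 84 n 1
side 296 221 [569. -44. 105.] t 81 n 2
side 296 222 [568. -39. 107.] t 77 n 3
side 296 223 [567. -38. 105.] t 75 n 4
side 297 220 [569.
[... 1526 characters left out ...]
 3
top 300 190 [572. -48. 104.] t 86 n 2
top 300 191 [570. -48. 106.] t 85 n -1
top 301 188 [578. -50. 103.] t 92 n 4
top 301 189 [575. -50. 103.] t 90 n 2
top 301 190 [573. -50. 100.] t 89 n 1
top 302 187 [580. -53. 103.] t 95 n 4
top 302 188 [577. -53. 106.] t 93 n 2
top 302 189 [575. -53. 102.] t 92 n 1
top 302 190 [573. -53. 102.] t 90 n -1
top 303 185 [584. -56. 110.] t 100 n 5
top 303 186 [581. -56. 108.] t 98 n 4
top 303 187 [579. -56. 109.] t 96 n 2
top 303 188 [578. -55. 103.] t 95 n 1
top 303 189 [575. -55. 103.] t 94 n -1
top 304 186 [581. -58. 108.] t 100 n 2
top 304 187 [579. -58. 110.] t 98 n 0
top 304 188 [576. -58. 110.] t 97 n -2
top 305 188 [578. -60.  99.] t 99 n -1
15.675
```

Run:
```python
from h import *
np.set_printoptions(precision=4,suppress=True)
from scipy.optimize import least_squares
for c,(u0,u1,v0,v1) in {'top':(380,440,180,280),'side':(318,402,162,212)}.items():
    im=cv2.imread(f'pics/{c}1.png'); g=im.max(2)
    m=np.zeros_like(g);m[v0:v1,u0:u1]=(g[v0:v1,u0:u1]<75)
    n,l,s,_=cv2.connectedComponentsWithStats(m); print(c,s[1:,4])
    v,u=np.nonzero(m); P=at_z(c,np.c_[u,v],.008)[:,:2]
    L=np.array([.5385,-.332]); r=np.hypot(*(P-L).T)
    ring=P[r<.055]; H=P[r>.066]
    f=least_squares(lambda p:np.hypot(*(ring-p[:2]).T)-p[2],[*L,.042],loss='soft_l1',f_scale=.002).x
    hc=H.mean(0); w=np.linalg.svd(H-hc)[2][0]; w*=np.sign(w@(f[:2]-hc))
    t=(H-hc)@w
    print('ring',f,'handle mid',hc,'len',np.ptp(t),'dir',w,'mid->lens',f[:2]-hc,np.linalg.norm(f[:2]-hc),'grip',f[:2]-.082*w)
```

```text
top [  7   1   1   1   1   2   3   1   4  15   1   2   1   5   2 316]
ring [ 0.5348 -0.3301  0.0424] handle mid [ 0.4213 -0.3062] len 0.10312629763498447 dir [ 0.979  -0.2036] mid->lens [ 0.1135 -0.0239] 0.11596965070508941 grip [ 0.4545 -0.3134]
side [136 257]
ring [ 0.5358 -0.3308  0.0433] handle mid [ 0.422  -0.3071] len 0.10527280337868858 dir [ 0.9792 -0.2028] mid->lens [ 0.1138 -0.0237] 0.11624372629209881 grip [ 0.4555 -0.3142]
```

Run:
```python
from h import *
np.set_printoptions(precision=4,suppress=True)
w=np.array([.979,-.203,0]);w/=np.linalg.norm(w)
L=np.array([.5353,-.3305]);H=np.array([.518,.0193])
g=np.array([.455,-.3138,.005]); j=np.array([.203,.979,0])
m,R,q=best(g+[0,0,.1],[j,-j]); f=np.r_[g[:2]+H-L,.105]
print(m,q,'final',f,solver.inverse_kinematics(f,R))
env.reach(g+[0,0,.08],R)
w0=env.sense()['wrist_force']
env.movel(g+[0,0,.02],rate=.12)
env.movel(g,rate=.05); s=env.sense();print('at',s['ee_pos'],s['wrist_force']-w0)
effector.grasp(40)
s=env.sense();print('grip',s['gripper_width'],s['wrist_force']-w0,s['ee_pos'])
env.movel(g+[0,0,.03],rate=.05)
env.movel(g+[0,0,.22],rate=.15)
s=env.sense();print(s['gripper_width'],s['wrist_force']-w0,s['t'])
env.movel(np.r_[f[:2],.225],rate=.15)
for c in('side','top'):
    snap(c,c+'5.png')
    for n in('lens_center','magnifier_grip','magnifier','handle_end'):
        print(c,n,[(np.round(r['at'],4).tolist(),round(r['score'],2)) for r in tip_of(c,n)[:3]])
print('exp lens',H,.226,env.sense()['t'],env.sense()['ee_pos'])
a,b=[cv2.imread(f'pics/{c}5.png') for c in('side','top')]
im=np.vstack([cv2.resize(a[100:340,150:470],(400,300),interpolation=3),cv2.resize(b[100:340,150:470],(400,300),interpolation=3)])
cv2.imwrite('pics/crop5.png',im)
```

```text
0.2466675558273621 [-0.1343  0.5931  0.8989  1.9732 -0.6093  0.87   -0.6803] final [0.4377 0.036  0.105 ] [-1.0319  0.455   1.074   2.2381 -0.5909  0.7664 -1.3292]
at [ 0.4548 -0.3139  0.0048] [ 0.7932 -0.1964 -0.2195]
grip 0.023397584313001124 [-0.7412  0.0964 -0.5625] [ 0.455  -0.3139  0.005 ]
0.02333587218572783 [-0.6116  0.1223 -2.1036] 20.775
side lens_center [([0.5218, 0.0202, 0.225], 0.96)]
side magnifier_grip [([0.4341, 0.0341, 0.2265], 0.66)]
side magnifier [([0.5192, 0.02, 0.2177], 0.88)]
side handle_end [([0.5504, 0.2824, 0.0538], 0.77)]
top lens_center [([0.5137, 0.0187, 0.2261], 0.94)]
top magnifier_grip []
top magnifier [([0.5222, 0.0178, 0.2222], 0.98)]
top handle_end [([0.5531, 0.2852, 0.0506], 0.39)]
exp lens [0.518  0.0193] 0.226 23.7583 [0.4377 0.036  0.225 ]
```

View pics/crop5.png

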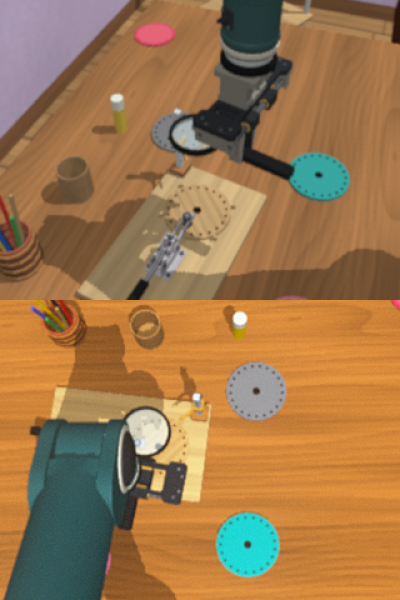

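Run:
```python
from h import *
np.set_printoptions(precision=4,suppress=True)
s=env.sense();w0=s['wrist_force']
env.movel(np.array([.4377,.036,.103]),rate=.1); env.pause(.5)
s=env.sense();print(s['wrist_force']-w0,s['ee_pos'],s['gripper_width'],s['tcp_rot'])
Ls=[]
for c in('side','top'):
    p,d=snap(c,c+'6.png'); np.save(f'pics/{c}6.npy',d)
    for n in('lens_center','magnifier_grip','magnifier','handle_end','focus_mark','base_hole'):
        print(c,n,[(np.round(r['at'],4).tolist(),round(r['score'],2)) for r in tip_of(c,n)[:3]])
    v,u=np.mgrid[0:400,0:640]; P=at_depth(c,np.c_[u.ravel(),v.ravel()],d)
    k=(np.hypot(P[:,0]-.518,P[:,1]-.0193)<.05)&(P[:,2]>.085)&(P[:,2]<.13); Q=P[k]
    A=np.c_[Q[:,:2]-[.518,.0193],np.ones(len(Q))];
    from scipy.optimize import least_squares
    f=least_squares(lambda x:A@x-Q[:,2],[0,0,.104],loss='soft_l1',f_scale=.001).x
    print(c,len(Q),'plane slope deg',np.degrees(f[:2]),'z',f[2],'xy mid',(Q.max(0)+Q.min(0))/2,'std',np.std(A@f-Q[:,2]))
    np.save(f'pics/{c}Q.npy',Q)
print(env.sense()['t'])
a,b=[cv2.imread(f'pics/{c}6.png') for c in('side','top')]
im=np.vstack([cv2.resize(a[180:300,230:390],(400,300),interpolation=3),cv2.resize(b[150:270,215:375],(400,300),interpolation=3)])
cv2.imwrite('pics/crop6.png',im)
```

```text
[ 0.3441  0.2608 -0.2217] [0.4377 0.036  0.103 ] 0.02369402326467153 [[-0.9792  0.     -0.203 ]
 [ 0.203   0.0001 -0.9792]
 [-0.     -1.     -0.0001]]
side lens_center [([0.5201, 0.0202, 0.1032], 0.85), ([0.5323, 0.1203, 0.0457], 0.58)]
side magnifier_grip [([0.4358, 0.0374, 0.1044], 0.57)]
side magnifier [([0.519, 0.0225, 0.098], 0.82)]
side handle_end [([0.5517, 0.2832, 0.0542], 0.93)]
side focus_mark [([0.5549, -0.0288, 0.106], 0.61)]
side base_hole [([0.3138, -0.1668, 0.0067], 0.97), ([0.6371, -0.1939, 0.0037], 0.83), ([0.2901, 0.1913, 0.0046], 0.77)]
side 579 plane slope deg [-0.0581  0.805 ] z 0.10603980875059622 xy mid [0.5253 0.0193 0.1049] std 0.0025150856463494104
top lens_center [([0.519, 0.0175, 0.1024], 0.81), ([0.4415, 0.0357, 0.1069], 0.19)]
top magnifier_grip [([0.4407, 0.0338, 0.1068], 0.67), ([0.5198, 0.0185, 0.0136], 0.25)]
top magnifier [([0.5195, 0.0201, 0.0984], 0.83)]
top handle_end [([0.5536, 0.2857, 0.0503], 0.67)]
top focus_mark []
top base_hole [([0.6351, -0.1899, 0.008], 0.96), ([0.3099, -0.1637, 0.003], 0.76), ([0.2875, 0.1865, 0.0087], 0.72)]
top 875 plane slope deg [0.1057 0.1468] z 0.10498695771030242 xy mid [0.5183 0.0196 0.1057] std 0.002451162646663751
26.325
```

View pics/crop6.png

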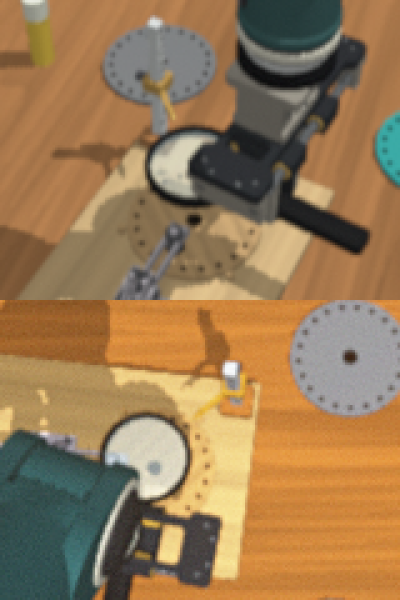

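Run:
```python
from h import *
env.movel(np.array([.4374,.036,.1037]),rate=.02); env.pause(1)
s=env.sense();print(s['ee_pos'],s['gripper_width'],s['wrist_force'],abs(s['joint_velocities']).max(),s['t'])
workorder.finish_job()
```

```text
[0.43741296 0.0360114  0.10370122] 0.02328131761782018 [-0.58279496  0.3547163  -1.31790103] 0.0011684452462405086 27.575
the job is handed in; nothing more can be done
```

The clamp is locked and the magnifier is held still over the hole, and I handed the job in at about 27.6 s. `finish_job` gives no verdict, so this rests on my own checks.

- **Clamp:** I pushed the handle over with the shut fingers and pressed it down past dead centre. Both cameras then put the handle's end at 50–54 mm, where about 50 mm is expected when locked. That held through the last look, just before a final nudge of under 1 mm. My force readings, taken between steps, showed no peak during the press. That is because the handle snapped over between them.
- **Magnifier:** I gripped it near its centre of mass with 40 N and lifted it over the height stick without turning it.
    - **Centring:** The lens measured about (0.519, 0.019) before the final nudge, against the hole at about (0.518, 0.019).
    - **Level:** The top camera showed a tilt of about 0.2°. The side camera gave 0.8°, but part of its view was blocked.
    - **Height:** The lens middle is at about 104.7 mm by the arm's position. The pointer tip is about 104–106 mm by depth, networks and side view.
- **Disagreement:** Triangulating the pointer tip from hand-picked pixels gave only 98–100 mm. It also put the tip too far from the hole axis (about 66 mm on the first pass, against the stated 59 mm), so I did not use it.
- **Bystanders:** I did not re-measure the pencil pot, cardboard tube or glue stick. They showed no change in the pictures, and the arm never came near them.

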